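# Fetch the filter from behind the jars

## Robot

A 6-joint arm with a two-finger parallel gripper is mounted at the origin on a cart in front of the work surface, level with it; the furniture and walls round the work are solid. World frame = base frame: x ahead of the robot, y to its left, z up, the work surface at z = 0. Lengths are in m, angles in degrees, forces in N, time in s.
With the tool pointing down it reaches from about 0.2 to 0.875 m from the base axis. Payload 3.4 kg.
Tool frame: the origin (TCP) lies where the fingers leave the gripper's body, on its centre line; the fingertips stand 97 mm ahead of it and the grasp point (between the pads) lies 78 mm ahead of it; z points along the fingers, y is the line along which they close (so a half turn about z gives the same grasp; the last joint's range is limited). The gripper opens to 94 mm and grips with 3 to 60 N. Pads are 16 mm wide; open, the fingers measure 119 mm over their backs; the gripper's body (75 mm by 177 mm) begins 78 mm behind the grasp point.
Start: joints at [-83.996, 15.808, 86.224, -0, 77.962, -6.933], TCP at [0.129, -0.56, 0.303] pointing down, gripper open.
Joint ranges: [-165.64, 165.64], [-43.16, 119.46], [12.63, 154.43], [-67.54, 247.53], [6.08, 155.33], [-154.97, 154.97]. Speed limits (degrees/s): [147.25, 147.25, 180, 180, 180, 180].

## Interface

Orientations are given as [roll, pitch, yaw] about the fixed x, y, z axes, in that order (R = Rz(yaw) Ry(pitch) Rx(roll)).
In Python, from plant import monitor, capture, camera_info, ctrl gives the robot as it stands.
- The arm moves only by the tool tcp_steps, called after ">>>" in YAML: its name, and indented under it one key for each argument. Schema: {"type":"object","properties":{"rows":{"type":"array","items":{"type":"array","items":{"type":"number"},"minItems":7,"maxItems":7},"minItems":1,"maxItems":12},"force":{"type":"number"},"only":{"type":"string"},"quiet":{"type":"boolean"},"lines":{"type":"string"}},"required":["rows"],"additionalProperties":false}. rows is a list of rows, 1 to 12 of them, each of 7 numbers: the opening from 0.0 (shut) to 1.0 (fully open), then dx, dy, dz in parts of the range, where 1.0 means 0.4 m, then a rotation vector rx, ry, rz in fractions of the full range, 1 being 120 degrees; each row shifts and turns the commanded pose from where the row before left it, along the tool's axes as they then stand; what a row does not reach is not made up. A row lasts 1/10 s, in which the tool goes at most 0.05 m and 8.59 degrees, less where a joint would pass 70% of its speed; a pose out of reach is approached as far as the arm can. The fingers move at their own pace and stop on an object; force is the grip in N (left out, the last holds). Time passes only in rows, so rows that do not move let the fingers close. The tool returns the time, the measured TCP pose, the force, the opening and the grip force at its end. only (a regular expression) keeps the lines of the reply that match it, lines (a string "A,B") keeps lines A to B, and quiet returns only ok. Shift and turn numbers lie between -1 and 1, and a call with a number outside is refused. Input that does not fit is refused with a message, and nothing moves.
- monitor.get_state(): the state, without advancing time (a new reading comes with each control period).
- capture(name): name is "scene" or "top" or "wrist"; returns the picture (384x512x3 uint8, red, green, blue); there is no depth.
- camera_info(name): a dict with "mtx" (3x3 intrinsics, pixels), "R" (3x3) and "t" (3): a world point X has camera coordinates R X + t. Camera axes: x right, y down, z forward; pixel columns grow to the right and rows downward; lengths in m; the calibration is good to about 2 mm. A picture is of the moment at which its call begins: read the wrist's pose just before it. camera_info takes no time and is no camera call; for the wrist camera it gives the pose at the moment of the call.
- ctrl.hand_in(): hands the job in; it is judged then, once.
The state is a dict: "time_s": time; "joint_pos": joint angles; "joint_vel": joint speeds; "effort": joint torques, N m; "ee_pos": TCP position; "tcp_rot": TCP orientation; "force": force on the tool from outside, world axes, zero at the start; "ft_torque": the same for the moment, N m; "opening": opening from 0.0 (shut) to 1.0 (fully open); "gripper_force": force on a finger pad.
Only numpy, scipy, OpenCV 4.12 (cv2) and the standard library are available. Lean on these libraries where they do the work, as an engineer would, in place of code of your own. Each camera call takes 0.05 s, during which the arm holds its last target. There are 200 camera calls.

## Task

The long black filter block lies on the grey stand behind two jars. Stand both jars in the shallow dark steel side tray and leave the filter where it is until both are there; then lay the filter flat inside the outline on the aluminium mounting plate, along its length, and only when it lies there put each jar back exactly where it stood on the stand. Keep the jars upright, and leave the blue parts box, the tape roll and the memory stick alone.

Things in the scene. Friction and masses are not known exactly. Their poses are not given: they have to be found in the camera images.
- bolt_pot: the larger screw-lid jar, a smooth upright cylinder 52 mm in diameter and 58 mm high, about 0.08 kg; origin at the centre of its underside, z up. It starts on the stand on one of two seats (left or right is drawn anew), about 4 mm from the filter and 11 mm from the other jar; it rises 32 mm above the filter, so it can be gripped by its upper part over the filter
- flux_jar: the smaller screw-lid jar, a smooth upright cylinder 42 mm in diameter and 40 mm high, about 0.08 kg; origin at the centre of its underside, z up. It starts on the other seat, about 9 mm from the filter
- inline_filter: black ribbed filter block, 30 mm wide (x), 88 mm long (y), 26 mm high (z), about 0.07 kg, lying flat; origin at the centre of its underside, y along its length. It starts on the stand behind the two jars, its length roughly along the stand's y; grip it across its 30 mm width near the middle, which the jars prevent while they stand there
- stand: flat grey board, 140 mm (x) x 170 mm (y), fixed; origin at the centre of its underside, -x is its front (toward the robot). Its top is 13 mm above the origin. Two flat dark round marks 53 mm in diameter at x = -30 mm, y = +29 and -29 mm are the jars' seats; the filter starts at about x = +16 mm, y = 0. A lip 7 mm high above the board runs along the back edge (x = +65 to +70 mm)
- tray_floor (a point): centre of the inner floor of the shallow dark steel side tray, z up. The tray is fixed, 190 mm long (this x) and 110 mm wide (this y) outside, its walls 3 mm thick, its floor 5 mm above the bench, its rim 3 mm above the floor; both jars fit side by side along x, for example at x = +45 and -45 mm
- mount_plate: fixed aluminium plate, 80 mm (x) x 140 mm (y) x 8 mm high; origin at the centre of its underside, y along its length
- plate_mark (a point): centre of the outline on top of the mounting plate, 8 mm above the plate's origin, same axes as the plate: the flat dark outline is 40 mm (x) x 96 mm (y); the filter goes here with its length along y, either way round
- term_box: bystander: small blue parts box with clear lid, 52x68x22 mm, nearer the robot than the stand; origin at the centre of its underside; leave it alone
- tape_green: bystander: roll of tape lying flat, 59x58x19 mm, at the back left; origin at the centre of its underside; leave it alone
- usb_stick: bystander: grey memory stick lying flat, 17x53x8 mm, at the back right; origin at the centre of its underside; leave it alone
Things that resemble listed ones, but are neither listed nor needed, are in the scene too. Leave any pink or purple look-alike of the flux_jar alone.

How it is judged (in metres and radians):
On the way, in this order (a step that is already met when the one before it is completed fails the run):
1. both jars stand in the side tray, let go, while the filter is still in its place on the stand (within 20 mm) (x of bolt_pot in the frame of tray_floor between -0.075 and 0.075 m and y of bolt_pot in the frame of tray_floor between -0.036 and 0.036 m and z of bolt_pot in the frame of tray_floor between -0.006 and 0.006 m and linear speed of each of bolt_pot, flux_jar below 0.02 m/s and angle between each of bolt_pot, flux_jar's own z axis and vertical below 0.1 rad and contact force between the fingers and bolt_pot below 0.05 N and x of flux_jar in the frame of tray_floor between -0.075 and 0.075 m and y of flux_jar in the frame of tray_floor between -0.036 and 0.036 m and z of flux_jar in the frame of tray_floor between -0.006 and 0.006 m and contact force between the fingers and flux_jar below 0.05 N and distance of inline_filter from where it was at the start of the episode below 0.02 m), for 0.2 s.
2. the filter lies released in the outline on the mounting plate while both jars are still in the side tray (horizontal distance between inline_filter and plate_mark below 0.012 m and z of inline_filter in the frame of plate_mark between -0.005 and 0.005 m and angle between the y axis of inline_filter and the y axis of mount_plate, either way round below 0.2 rad and linear speed of each of inline_filter, bolt_pot, flux_jar below 0.02 m/s and angle between each of inline_filter, bolt_pot, flux_jar's own z axis and vertical below 0.1 rad and contact force between the fingers and inline_filter below 0.05 N and x of bolt_pot in the frame of tray_floor between -0.075 and 0.075 m and y of bolt_pot in the frame of tray_floor between -0.036 and 0.036 m and z of bolt_pot in the frame of tray_floor between -0.006 and 0.006 m and contact force between the fingers and bolt_pot below 0.05 N and x of flux_jar in the frame of tray_floor between -0.075 and 0.075 m and y of flux_jar in the frame of tray_floor between -0.036 and 0.036 m and z of flux_jar in the frame of tray_floor between -0.006 and 0.006 m and contact force between the fingers and flux_jar below 0.05 N), for 0.2 s.
At the end, for the whole second after the job is handed in: Each jar stands upright within 12 mm of where it stood at the start, and the filter lies flat on the mounting plate, centred within 12 mm of the outline's centre and within 0.2 rad of its length; all is released and at rest (distance of each of bolt_pot, flux_jar from where it was at the start of the episode below 0.012 m and linear speed of each of bolt_pot, flux_jar, inline_filter below 0.02 m/s and angle between each of bolt_pot, flux_jar, inline_filter's own z axis and vertical below 0.1 rad and contact force between the fingers and bolt_pot below 0.05 N and contact force between the fingers and flux_jar below 0.05 N and horizontal distance between inline_filter and plate_mark below 0.012 m and z of inline_filter in the frame of plate_mark between -0.005 and 0.005 m and angle between the y axis of inline_filter and the y axis of mount_plate, either way round below 0.2 rad and contact force between the fingers and inline_filter below 0.05 N); the robot touches nothing.
It fails at once if a jar is tipped more than 0.6 rad (angle between any of bolt_pot, flux_jar's own z axis and vertical above 0.6 rad).
It fails at once if a bystander is moved more than 20 mm (distance of any of term_box, tape_green, usb_stick from where it was at the start of the episode above 0.02 m).
It also fails if it takes over 106 s, if anything falls off the work surface, if the arm or the gripper's body presses on something with over 40 N, if the wrist force passes 120 N, or if a joint passes its speed limit or range.

## Working session

There is one attempt and no reset: what is moved stays moved. The work goes in short steps, Python scripts to look and compute and a tool call to move; the robot and the scene stay as the last step left them, time stands still between calls to the robot, and variables do not carry over. Pictures are saved under pics/ and viewed, at most 14 in all, crops included, and the job is handed in when it is done.

```bash
ls; mkdir -p pics
```

Run:
```python
from plant import monitor,capture,camera_info
import cv2,numpy as np
s=monitor.get_state();print(s)
for n in("scene","top"):
    i=capture(n);cv2.imwrite(f"pics/{n}0.png",i[:,:,::-1])
    c=camera_info(n);print(n,np.round(c["mtx"],1).tolist(),np.round(c["R"],3).tolist(),np.round(c["t"],3).tolist())
```

```text
pics
{'time_s': 0.0, 'joint_pos': array([-8.39956660e+01,  1.58467331e+01,  8.62931575e+01, -6.70386937e-04,
        7.79596399e+01, -6.93385018e+00]), 'joint_vel': array([-0.03098379,  0.09833731, -0.09606302,  0.02197602,  0.10994465,
       -0.03827146]), 'effort': array([-2.27323304e-03, -4.04585516e+01, -2.37234718e+01,  7.01679499e-02,
        3.46463872e-02, -1.35970690e-04]), 'ee_pos': array([ 0.12868405, -0.56003221,  0.30182777]), 'tcp_rot': array([-1.79901118e+02, -1.13650510e-02,  1.29383148e+01]), 'force': array([ 0.10101658, -0.23562613, -0.04821724]), 'ft_torque': array([0.01261836, 0.01805956, 0.02036073]), 'gripper_force': 0.0, 'opening': 1.0020293588135878}
scene [[493.0, 0.0, 249.4], [0.0, 493.0, 201.3], [0.0, 0.0, 1.0]] [[0.662, 0.749, -0.009], [0.581, -0.521, -0.625], [-0.473, 0.409, -0.781]] [-0.326, -0.334, 1.589]
top [[350.3, 0.0, 257.5], [0.0, 350.3, 194.4], [0.0, 0.0, 1.0]] [[-0.012, -1.0, 0.02], [-0.982, 0.008, -0.188], [0.188, -0.022, -0.982]] [-0.078, 0.555, 0.894]
```

View pics/top0.png

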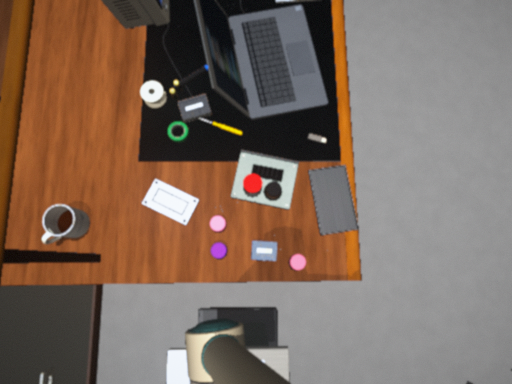

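View pics/scene0.png

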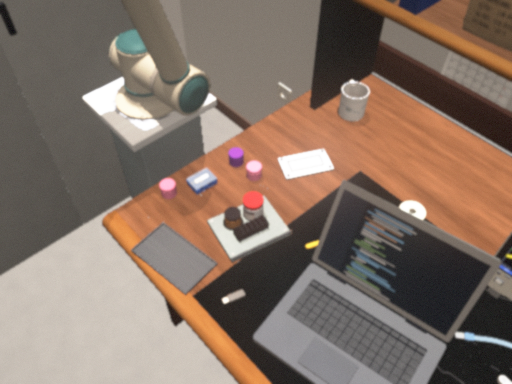

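The top view shows the grey stand near (265,180) with a red-lid jar at (252,184), a dark jar at (272,190) and the filter at (267,172). The plate is at (171,201) and the tray at (333,200). Flux_jar candidates are the dark jar on the stand (272,190), the pink ones (218,223) and (298,262), and the purple one (219,250). Only the dark one stands on a seat, so it fits. Next I confirm in a crop and measure.

Create h.py:
```python
from plant import monitor,capture,camera_info
import cv2,numpy as np
from scipy.spatial.transform import Rotation as Ro
def ray(c,uv,z):
    "pixels -> world points on plane z"
    uv=np.atleast_2d(np.asarray(uv,float)); K,R,t=(np.array(c[k]) for k in("mtx","R","t"))
    d=np.c_[uv,np.ones(len(uv))]@np.linalg.inv(K).T@R; o=-R.T@t
    return o+d*((z-o[2])/d[:,2])[:,None]
def proj(c,X):
    p=(np.atleast_2d(X)@np.array(c["R"]).T+np.array(c["t"]))@np.array(c["mtx"]).T
    return p[:,:2]/p[:,2:]
def delta(target,yaw=None):
    "tool-axis shift from measured TCP to target (world), and yaw turn about tool z"
    s=monitor.get_state();R=Ro.from_euler("xyz",s["tcp_rot"],degrees=True)
    d=R.inv().apply(np.array(target)-s["ee_pos"])
    rv=None
    if yaw is not None: rv=(R.inv()*Ro.from_euler("xyz",[180,0,yaw],degrees=True)).as_rotvec(degrees=True).round(2)
    print("t",round(s["time_s"],2),"pos",s["ee_pos"].round(4),"rot",s["tcp_rot"].round(2),"d",d.round(4),"rv",rv)
def big(mask,c,z,n=1):
    cs,_=cv2.findContours(mask.astype(np.uint8),cv2.RETR_EXTERNAL,cv2.CHAIN_APPROX_NONE)
    out=[]
    for q in sorted(cs,key=cv2.contourArea)[::-1][:n]:
        w=ray(c,q[:,0,:],z)[:,:2].astype(np.float32)
        out.append((cv2.contourArea(q),q[:,0].mean(0).round(1),cv2.minAreaRect(w)))
    return out
```

Run:
```python
from h import *
i=cv2.imread("pics/top0.png");c=camera_info("top")
cv2.imwrite("pics/crop0.png",cv2.resize(i[140:280,130:370],None,fx=3.3,fy=3.3,interpolation=cv2.INTER_CUBIC))
hsv=cv2.cvtColor(i,cv2.COLOR_BGR2HSV);S,V=hsv[...,1],hsv[...,2]
def roi(m,x0,x1,y0,y1):
    o=np.zeros(m.shape,bool);o[y0:y1,x0:x1]=m[y0:y1,x0:x1];return o
print("stand",big(roi((S<60)&(V>120),225,305,140,220),c,.013))
print("plate",big(roi((S<60)&(V>120),135,205,170,230),c,.008))
print("tray",big(roi((S<60)&(V<125),306,362,160,240),c,.008))
red=(S>150)&((hsv[...,0]<8)|(hsv[...,0]>172))&(V>120)
print("red",big(roi(red,235,270,165,205),c,.071))
for n,uv,z in(("dark",(272,190),.053),("box",(264,251),.022),("pink",(218,223),.04),("pink2",(298,262),.04)):print(n,ray(c,uv,z))
print(camera_info("wrist")["R"].round(2).tolist(),-camera_info("wrist")["R"].T@camera_info("wrist")["t"],camera_info("wrist")["mtx"])
```

```text
stand [(2723.5, array([264.5, 180.1]), ((0.6043710708618164, -0.10450943559408188), (0.17018552124500275, 0.138774111866951), 77.35748291015625))]
plate [(1442.0, array([170. , 201.3]), ((0.5453944206237793, 0.16148778796195984), (0.14439213275909424, 0.08364775776863098), 63.922584533691406))]
tray [(2304.5, array([331.1, 201.2]), ((0.5474087595939636, -0.29895272850990295), (0.1881527453660965, 0.1103888601064682), 7.9181599617004395))]
red [(266.0, array([252.7, 183. ]), ((0.583085834980011, -0.0702567771077156), (0.04542414844036102, 0.05198489502072334), 89.59911346435547))]
dark [[ 0.56577352 -0.12310812  0.053     ]]
box [[ 0.40342262 -0.10003389  0.022     ]]
pink [[0.47885363 0.02351439 0.04      ]]
pink2 [[ 0.37307127 -0.18907634  0.04      ]]
[[0.22, -0.97, -0.0], [-0.94, -0.22, 0.26], [-0.25, -0.06, -0.97]] [ 0.20320607 -0.54269448  0.38295764] [[330.85139491   0.         255.38321428]
 [  0.         330.85139491 187.39580858]
 [  0.           0.           1.        ]]
```

View pics/crop0.png

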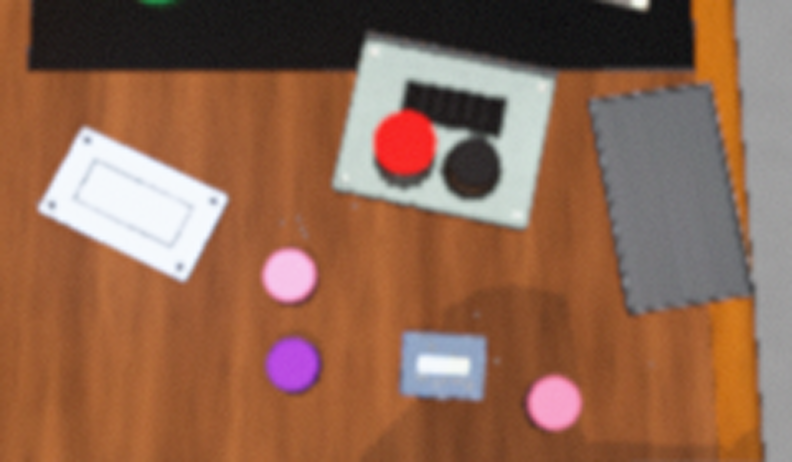

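The crop confirms it: red-lid bolt_pot on the left seat, dark flux_jar on the right seat, filter behind them. I move the wrist above the stand.

The rows are not in the units I measure in: shifts go in shares of 0.4 m and turns go in shares of 120 degrees. I convert before sending: 0.04 m / 0.4 = 0.1, -0.025 m / 0.4 = -0.0625.

>>> tcp_steps:
  rows:
    - [1,0.1,-0.0625,0,0,0,0]
    - [1,0.1,-0.0625,0,0,0,0]
    - [1,0.1,-0.0625,0,0,0,0]
    - [1,0.1,-0.0625,0,0,0,0]
    - [1,0.1,-0.0625,0,0,0,0]
    - [1,0.1,-0.0625,0,0,0,0]
    - [1,0.1,-0.0625,0,0,0,0]
    - [1,0.1,-0.0625,0,0,0,0]
    - [1,0.1,-0.0625,0,0,0,0]
    - [1,0.1,-0.0625,0,0,0,0]
    - [1,0.1,-0.0625,0,0,0,0]
    - [1,0.1,-0.0625,0,0,0,0]
  force: 20

```text
time_s: 1.3
ee_pos: [0.5303, -0.1589, 0.3024]
tcp_rot: [-180.0, 0.0, 12.9]
force: [0.2, -0.0, -0.4]
opening: 1.0
gripper_force: 0.0
```

>>> tcp_steps:
  rows:
    - [1,0.1,-0.0625,0,0,0,0]
    - [1,0.0875,-0.075,0,0,0,0]
    - [1,0,0,0,0,0,-0.0667]
    - [1,0,0,0,0,0,-0.0667]
    - [1,0,0,0,0,0,-0.0667]
    - [1,0,0,0,0,0,-0.0667]
    - [1,0,0,0,0,0,-0.0667]
    - [1,0,0,0,0,0,-0.0667]
    - [1,0,0,0,0,0,-0.0667]
    - [1,0,0,0,0,0,-0.0708]
    - [1,0,0,0,0,0,0]
    - [1,0,0,0,0,0,0]

```text
time_s: 2.5
ee_pos: [0.5901, -0.0902, 0.3023]
tcp_rot: [-180.0, 0.0, 77.3]
force: [1.6, -0.7, -0.2]
opening: 0.999
gripper_force: 0.0
```

Run:
```python
from h import *
delta([.583,-.070,.142],77.4)
c=camera_info("wrist");i=capture("wrist")[:,:,::-1];cv2.imwrite("pics/w0.png",i);delta([.583,-.070,.142],77.4)
np.savez("w0.npz",**c)
```

```text
t 2.5 pos [ 0.5901 -0.0902  0.3023] rot [-179.97    0.     77.26] d [ 0.0181 -0.0112  0.1603] rv [-0.03  0.   -0.14]
t 2.55 pos [ 0.5901 -0.0901  0.3024] rot [-179.97    0.     77.29] d [ 0.0181 -0.0112  0.1604] rv [-0.03  0.   -0.11]
```

View pics/w0.png

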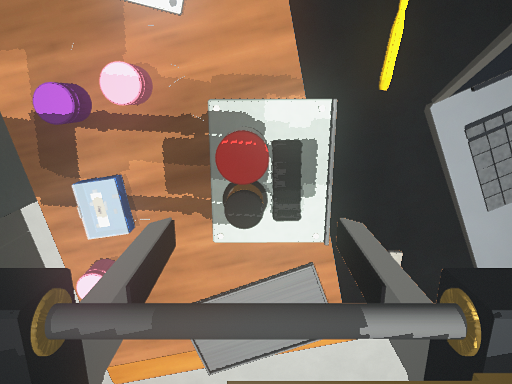

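Run:
```python
from h import *
i=cv2.imread("pics/w0.png");c=dict(np.load("w0.npz"))
hsv=cv2.cvtColor(i,cv2.COLOR_BGR2HSV);H,S,V=(hsv[...,k].astype(int) for k in range(3))
print("nadir",proj(c,np.r_[(-c["R"].T@c["t"])[:2],0]))
print("exp red top",proj(c,[.582,-.07,.071]),"edges",proj(c,[[.608,-.07,.071],[.556,-.07,.071],[.582,-.044,.071],[.582,-.096,.071]]).round(0).tolist())
print("exp dark top",proj(c,[[.568,-.126,.053],[.568,-.105,.053],[.568,-.147,.053]]).round(0).tolist())
def roi(m,x0,x1,y0,y1):
    o=np.zeros(m.shape,bool);o[y0:y1,x0:x1]=m[y0:y1,x0:x1];return o
red=roi((S>120)&((H<8)|(H>172))&(V>60),205,275,120,190)
r=big(red,c,.071)[0];print("red",r)
dark=roi((V<75)&(S<90),222,268,178,232);print("dark",big(dark,c,.053))
fil=roi((V<60),270,304,130,225)
print("filter",big(fil,c,.039))
stand=roi((S<40)&(V>150),200,345,90,250);
print("stand",big(cv2.morphologyEx(stand.astype(np.uint8),cv2.MORPH_CLOSE,np.ones((25,25))),c,.013))
cv2.imwrite("pics/c1.png",np.hstack([cv2.resize(i[90:250,200:345],None,fx=3.5,fy=3.5,interpolation=cv2.INTER_CUBIC),cv2.resize(((red*255+dark*160+fil*90)[90:250,200:345,None]*np.ones(3)).astype(np.uint8),None,fx=1.9,fy=3.5)]))
```

```text
nadir [[255.31965006  98.74142215]]
exp red top [[241.58305615 161.84006726]] edges [[268.0, 156.0], [215.0, 168.0], [235.0, 135.0], [248.0, 187.0]]
exp dark top [[242.0, 213.0], [237.0, 194.0], [246.0, 231.0]]
red (2182.5, array([242. , 157.3]), ((0.58277827501297, -0.06641888618469238), (0.051141973584890366, 0.050543077290058136), 77.22056579589844))
dark [(974.0, array([239.2, 204.8]), ((0.5673686861991882, -0.11938522756099701), (0.041909318417310715, 0.04419119656085968), 50.37793731689453))]
filter [(4.0, array([275.6, 175.6]), ((0.6110038757324219, -0.09773799031972885), (0.005776226986199617, 0.011346910148859024), 37.16037368774414))]
stand [(12055.0, array([264.8, 168.5]), ((0.6022969484329224, -0.10229954868555069), (0.1703079491853714, 0.14875268936157227), 77.30896759033203))]
```

View pics/c1.png

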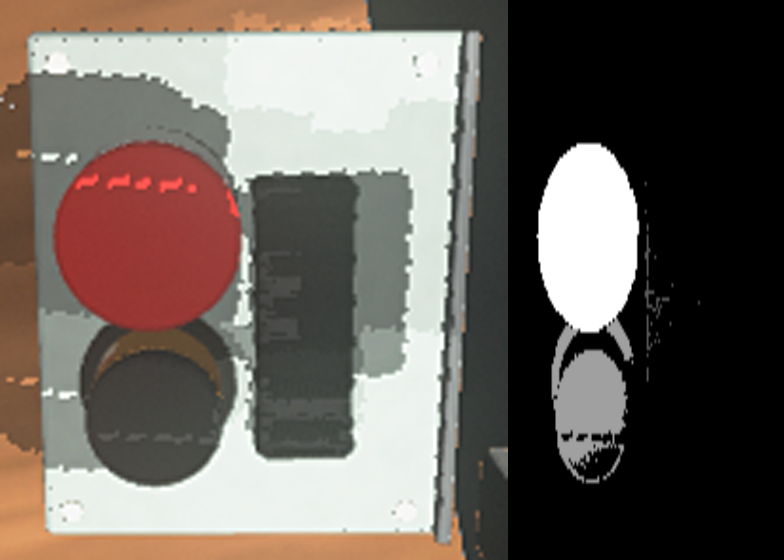

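The crop shows the red lid over px x 215–269, y 130–184, the dark flux lid centred at about (243.7,209.1), and the filter over px x 271–302, y 140–221.

Run:
```python
from h import *
c=dict(np.load("w0.npz"))
o=np.array([200,90]);f=lambda p,z:ray(c,np.array(p)/3.5+o,z)[:,:2].round(4)
print("red",f([[54,236],[242,236],[148,141],[148,330],[148,236]],.071).tolist())
d=f([[86,418],[220,418],[153,348],[153,486],[153,417]],.053);print("dark",d.tolist())
fl=f([[253,457],[354,457],[249,175],[357,175]],.039);print("filt",fl.tolist(),np.linalg.norm(fl[0]-fl[2]),np.linalg.norm(fl[1]-fl[0]))
st=f([[30,33],[462,33],[435,533],[47,533]],.013);print("stand",st.tolist(),st.mean(0),np.linalg.norm(st-np.roll(st,1,0),axis=1))
delta([.583,-.067,.142],77.4)
```

```text
red [[0.5587, -0.0603], [0.6086, -0.0717], [0.5896, -0.0411], [0.5775, -0.0917], [0.5836, -0.066]]
dark [[0.5513, -0.1186], [0.5906, -0.1275], [0.576, -0.1018], [0.5659, -0.1443], [0.571, -0.1227]]
filt [[0.5972, -0.1472], [0.6284, -0.1543], [0.6146, -0.06], [0.6458, -0.067]] 0.08891906432256248 0.03199765616416303
stand [[0.5583, -0.0055], [0.6885, -0.035], [0.6521, -0.1985], [0.521, -0.1687]] [ 0.604975 -0.101925] [0.16740827 0.13350015 0.16750287 0.13444423]
t 2.55 pos [ 0.5901 -0.0901  0.3024] rot [-179.97    0.     77.29] d [ 0.021  -0.0119  0.1604] rv [-0.03  0.   -0.11]
```

In the tool's units: 0.045 m / 0.4 = 0.1125, -0.0125 m / 0.4 = -0.0313.

>>> tcp_steps:
  rows:
    - [1,0.0525,-0.0313,0,0,0,0]
    - [1,0,0,0.1125,0,0,0]
    - [1,0,0,0.1125,0,0,0]
    - [1,0,0,0.075,0,0,0]
    - [1,0,0,0.05,0,0,0]
    - [1,0,0,0.025,0,0,0]
    - [1,0,0,0.025,0,0,0]
    - [1,0,0,0,0,0,0]
  force: 15

```text
time_s: 3.35
ee_pos: [0.5824, -0.067, 0.142]
tcp_rot: [-179.9, 0.0, 77.4]
force: [0.2, 0.2, 0.0]
opening: 1.004
gripper_force: 0.0
```

>>> tcp_steps:
  rows:
    - [0.5,0,0,0,0,0,0]
    - [0.5,0,0,0,0,0,0]
    - [0.5,0,0,0,0,0,0]
    - [0.4,0,0,0,0,0,0]
    - [0.4,0,0,0,0,0,0]
    - [0.4,0,0,0,0,0,0]
    - [0.4,0,0,0,0,0,0]
    - [0.4,0,0,0,0,0,0]

```text
time_s: 4.15
ee_pos: [0.5825, -0.067, 0.1429]
tcp_rot: [180.0, 0.0, 77.4]
force: [-0.0, 0.4, 2.6]
opening: 0.552
gripper_force: 15.0
```

In the tool's units: 0.04 m / 0.4 = 0.1, 0.0097 m / 0.4 = 0.0243.

>>> tcp_steps:
  rows:
    - [0.4,0,0,-0.05,0,0,0]
    - [0.4,0,0,-0.0875,0,0,0]
    - [0.4,0,0,-0.0875,0,0,0]
    - [0.4,-0.0913,0.0243,0,0,0,0]
    - [0.4,-0.0913,0.0243,0,0,0,0]
    - [0.4,-0.0913,0.0243,0,0,0,0]
    - [0.4,-0.09,0.0243,0,0,0,0]
    - [0.4,-0.09,0.0245,0,0,0,0]
    - [0.4,-0.09,0.0245,0,0,0,0]
    - [0.4,0,0,0.1,0,0,0]
    - [0.4,0,0,0.075,0,0,0]
    - [0.4,0,0,0,0,0,0]

```text
time_s: 5.35
ee_pos: [0.5895, -0.2909, 0.1576]
tcp_rot: [-179.4, -0.2, 77.4]
force: [-0.1, 0.7, -0.9]
opening: 0.553
gripper_force: 15.0
```

Run:
```python
from h import *
i=capture("top");cv2.imwrite("pics/top1.png",cv2.resize(i[140:280,130:370,::-1],None,fx=3.3,fy=3.3,interpolation=cv2.INTER_CUBIC))
i=capture("scene");cv2.imwrite("pics/s1.png",cv2.resize(i[150:310,100:310,::-1],None,fx=3.3,fy=3.3,interpolation=cv2.INTER_CUBIC))
c=camera_info("wrist");w=capture("wrist");cv2.imwrite("pics/w1.png",w[:,:,::-1]);np.savez("w1.npz",**c)
delta([.592,-.292,.135],77.4)
```

```text
t 5.5 pos [ 0.593  -0.2922  0.1638] rot [1.799e+02 4.000e-02 7.746e+01] d [-0.     -0.001   0.0288] rv [0.1  0.04 0.06]
```

View pics/w1.png

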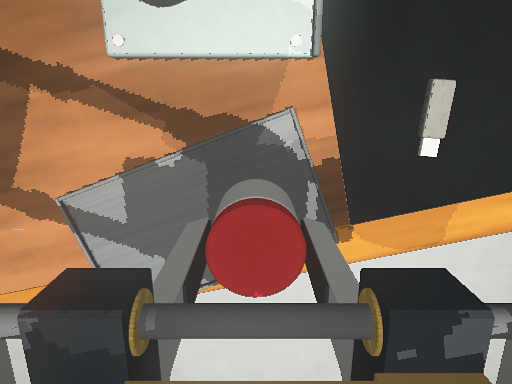

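The wrist view shows the held jar over the tray, with the tray's left-side rim corners at (293,108) and (57,200).

Run:
```python
from h import *
c=dict(np.load("w1.npz"))
a,b=ray(c,[[293,108],[57,200]],.008)[:,:2];e=(a-b);L=np.linalg.norm(e);e/=L
n=np.array([e[1],-e[0]]);ctr=(a+b)/2+n*.055
print(a,b,L,np.degrees(np.arctan2(e[1],e[0])),ctr,"bolt",ctr+.045*e,"flux",ctr-.045*e)
```

```text
[ 0.6337194  -0.22935502] [ 0.44965675 -0.25647161] 0.18604937410654293 8.380677114346753 [ 0.54970429 -0.297326  ] bolt [ 0.59422376 -0.29076728] flux [ 0.50518482 -0.30388472]
```

In the tool's units: 0.014 m / 0.4 = 0.035, 0.009 m / 0.4 = 0.0225.

>>> tcp_steps:
  rows:
    - [0.4,0,0,0.035,0,0,0]
    - [0.4,0,0,0.0225,0,0,0]
    - [0.4,0,0,0.01,0,0,0]
    - [0.4,0,0,0,0,0,0]
    - [0.4,0,0,0,0,0,0]

```text
time_s: 6.0
ee_pos: [0.5923, -0.2919, 0.1357]
tcp_rot: [180.0, 0.0, 77.4]
force: [0.5, 0.0, -0.4]
opening: 0.551
gripper_force: 15.0
```

In the tool's units: 0.001 m / 0.4 = 0.0025.

>>> tcp_steps:
  rows:
    - [0.4,0,0,0.0025,0,0,0]
    - [0.4,0,0,0,0,0,0]
    - [0.65,0,0,0,0,0,0]
    - [0.75,0,0,0,0,0,0]
    - [0.75,0,0,0,0,0,0]
    - [0.75,0,0,0,0,0,0]

```text
time_s: 6.6
ee_pos: [0.5923, -0.292, 0.1348]
tcp_rot: [180.0, 0.0, 77.4]
force: [0.2, 0.4, 0.8]
opening: 0.75
gripper_force: 0.0
```

>>> tcp_steps:
  rows:
    - [0.75,0,0,-0.025,0,0,0]
    - [0.75,0,0,-0.075,0,0,0]
    - [0.75,0,0,-0.1,0,0,0]
    - [0.75,0,0,-0.1,0,0,0]
    - [1,0,0,-0.075,0,0,0]
    - [1,0,0,0,0,0,0]

```text
time_s: 7.2
ee_pos: [0.594, -0.293, 0.2911]
tcp_rot: [179.4, 0.2, 77.4]
force: [-0.5, -0.4, 0.2]
opening: 0.884
gripper_force: 0.0
```

Run:
```python
from h import *
c=camera_info("wrist");w=capture("wrist");cv2.imwrite("pics/w2.png",w[:,:,::-1]);np.savez("w2.npz",**c)
delta([.5715,-.1235,.25],-12.6)
```

```text
t 7.25 pos [ 0.593  -0.2924  0.288 ] rot [1.7966e+02 1.2000e-01 7.7440e+01] d [ 0.1603 -0.058   0.0373] rv [ 0.36 -0.17 90.04]
```

View pics/w2.png

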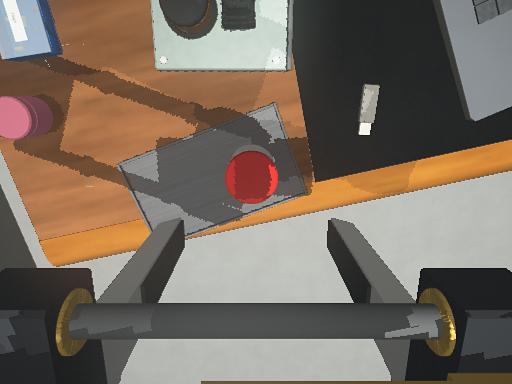

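The bolt_pot stands in the tray, with its lid at (252,177). Next is the flux_jar, gripped along the stand's y.

In the tool's units: 0.04 m / 0.4 = 0.1, -0.0145 m / 0.4 = -0.0363.

>>> tcp_steps:
  rows:
    - [1,0.1,-0.0363,0,0,0,0]
    - [1,0.1,-0.0363,0,0,0,0]
    - [1,0.1,-0.0363,0,0,0,0]
    - [1,0.1,-0.0363,0,0,0,0]

```text
time_s: 7.65
ee_pos: [0.5691, -0.1215, 0.2829]
tcp_rot: [-179.8, -0.0, 77.4]
force: [-0.4, -0.3, 1.1]
opening: 1.002
gripper_force: 0.0
```

>>> tcp_steps:
  rows:
    - [1,0,0,0,0,0,0.0683]
    - [1,0,0,0,0,0,0.0683]
    - [1,0,0,0,0,0,0.0683]
    - [1,0,0,0,0,0,0.0683]
    - [1,0,0,0,0,0,0.0683]
    - [1,0,0,0,0,0,0.0683]
    - [1,0,0,0,0,0,0.0683]
    - [1,0,0,0,0,0,0.0683]
    - [1,0,0,0,0,0,0.0683]
    - [1,0,0,0,0,0,0.0683]
    - [1,0,0,0,0,0,0.0667]
    - [1,0,0,0,0,0,0]

```text
time_s: 8.85
ee_pos: [0.5696, -0.123, 0.283]
tcp_rot: [-180.0, 0.2, -12.5]
force: [1.0, 0.3, 0.6]
opening: 0.999
gripper_force: 0.0
```

Run:
```python
from h import *
c=camera_info("wrist");w=capture("wrist");cv2.imwrite("pics/w3.png",w[:,:,::-1]);np.savez("w3.npz",**c)
delta([.5715,-.1235,.113],-12.6)
```

```text
t 8.9 pos [ 0.5698 -0.123   0.2833] rot [-1.7999e+02  1.6000e-01 -1.2410e+01] d [0.0023 0.0002 0.1703] rv [-0.01  0.16  0.19]
```

View pics/w3.png

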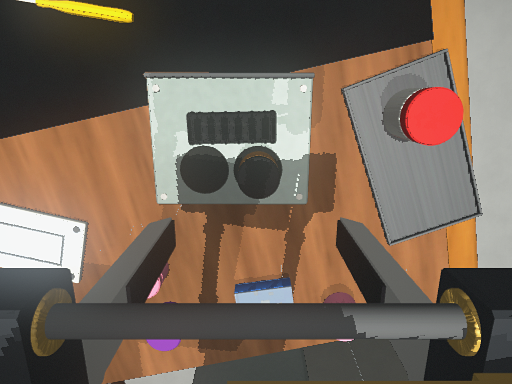

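The left seat mark is empty at (204,170), the flux lid is near (258,177), and the filter spans (187–277, 111–143).

Run:
```python
from h import *
c=dict(np.load("w3.npz"));f=lambda p,z:ray(c,p,z)[:,:2].round(4).tolist()
print("flux pred",proj(c,[[.5715,-.1235,.053],[.5715,-.1235,.013]]),"radius px",proj(c,[.5715,-.1445,.053])-proj(c,[.5715,-.1235,.053]))
print("seatL",f([204,170],.013),"filter corners",f([[188,142],[276,142],[187,112],[277,112]],.039))
i=cv2.imread("pics/w3.png");cv2.imwrite("pics/c3.png",cv2.resize(i[90:210,160:310],None,fx=5,fy=5,interpolation=cv2.INTER_CUBIC))
```

```text
flux pred [[256.77827423 177.63816249]
 [256.67000391 169.01128503]] radius px [[21.31018847 -4.62237114]]
seatL [[0.5829, -0.0676]] filter corners [[0.618, -0.0648], [0.5992, -0.149], [0.6459, -0.0716], [0.6271, -0.1557]]
```

View pics/c3.png

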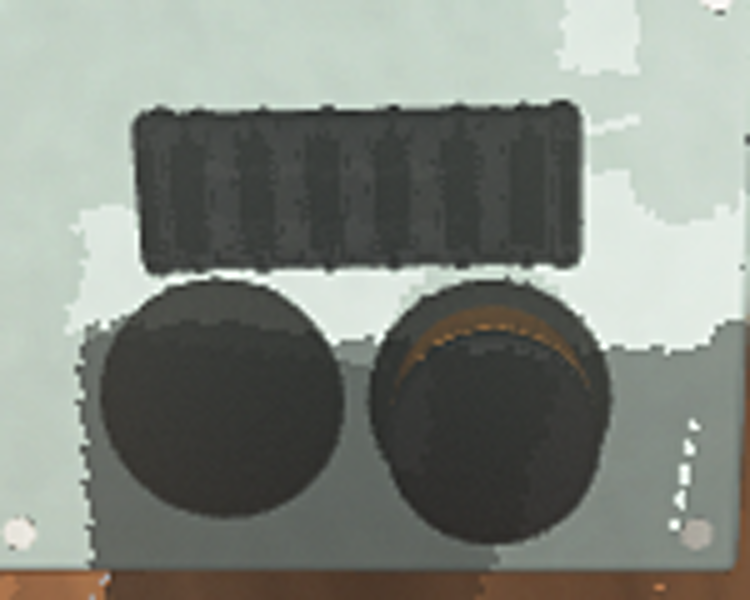

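In the tool's units: 0.045 m / 0.4 = 0.1125, 0.0022 m / 0.4 = 0.0055, 0.2 degrees / 120 = 0.0017.

>>> tcp_steps:
  rows:
    - [1,0.0038,0.0055,0.025,0,0,0.0017]
    - [1,0,0,0.1,0,0,0]
    - [1,0,0,0.1125,0,0,0]
    - [1,0,0,0.0875,0,0,0]
    - [1,0,0,0.05,0,0,0]
    - [1,0,0,0.03,0,0,0]
    - [1,0,0,0.015,0,0,0]
    - [1,0,0,0,0,0,0]
    - [1,0,0,0,0,0,0]
  force: 15

```text
time_s: 9.8
ee_pos: [0.5721, -0.1259, 0.1176]
tcp_rot: [180.0, -0.1, -12.7]
force: [0.2, -0.0, -1.1]
opening: 1.002
gripper_force: 0.0
```

>>> tcp_steps:
  rows:
    - [0.6,0,0,0,0,0,0]
    - [0.5,0,0,0,0,0,0]
    - [0.5,0,0,0,0,0,0]
    - [0.35,0,0,0,0,0,0]
    - [0.35,0,0,0,0,0,0]
    - [0.35,0,0,0,0,0,0]
    - [0.35,0,0,0,0,0,0]
    - [0.35,0,0,0,0,0,0]

```text
time_s: 10.6
ee_pos: [0.5714, -0.1257, 0.1166]
tcp_rot: [180.0, 0.0, -12.8]
force: [0.2, 0.4, -0.3]
opening: 0.444
gripper_force: 15.0
```

In the tool's units: 0.038 m / 0.4 = 0.095, 0.036 m / 0.4 = 0.09.

>>> tcp_steps:
  rows:
    - [0.35,0,0,-0.05,0,0,0]
    - [0.35,0,0,-0.075,0,0,0]
    - [0.35,0,0,-0.05,0,0,0]
    - [0.35,-0.0125,0.095,0,0,0,0]
    - [0.35,-0.0125,0.095,0,0,0,0]
    - [0.35,-0.0125,0.095,0,0,0,0]
    - [0.35,-0.0125,0.095,0,0,0,0]
    - [0.35,-0.0125,0.09,0,0,0,0]
    - [0.35,0,0,0.0875,0,0,0]
    - [0.35,0,0,0.0625,0,0,0]
    - [0.35,0,0,0.025,0,0,0]
    - [0.35,0,0,0,0,0,0]

```text
time_s: 11.8
ee_pos: [0.5047, -0.3029, 0.1151]
tcp_rot: [-179.9, 0.2, -12.8]
force: [0.4, 0.6, -0.6]
opening: 0.444
gripper_force: 15.0
```

>>> tcp_steps:
  rows:
    - [0.35,0,0,0.01,0,0,0]
    - [0.35,0,0,0.0075,0,0,0]
    - [0.35,0,0,0,0,0,0]
    - [0.35,0,0,0,0,0,0]

```text
time_s: 12.2
ee_pos: [0.5059, -0.3035, 0.1103]
tcp_rot: [180.0, -0.1, -12.7]
force: [-0.1, -0.7, -1.6]
opening: 0.447
gripper_force: 15.0
```

In the tool's units: 0.002 m / 0.4 = 0.005.

>>> tcp_steps:
  rows:
    - [0.35,0,0,0.005,0,0,0]
    - [0.35,0,0,0,0,0,0]
    - [0.55,0,0,0,0,0,0]
    - [0.65,0,0,0,0,0,0]
    - [0.65,0,0,0,0,0,0]
    - [0.65,0,0,0,0,0,0]

```text
time_s: 12.8
ee_pos: [0.5056, -0.3036, 0.1078]
tcp_rot: [180.0, -0.0, -12.8]
force: [-0.7, -0.8, -0.1]
opening: 0.648
gripper_force: 0.0
```

>>> tcp_steps:
  rows:
    - [0.65,0,0,-0.025,0,0,0]
    - [0.65,0,0,-0.075,0,0,0]
    - [0.65,0,0,-0.1125,0,0,0]
    - [0.65,0,0,-0.1125,0,0,0]
    - [1,0,0,-0.1125,0,0,0]
    - [1,0,0,0,0,0,0]
    - [1,0,0,0,0,0,0]

```text
time_s: 13.5
ee_pos: [0.5057, -0.3036, 0.2845]
tcp_rot: [179.9, -0.2, -12.8]
force: [-0.8, -0.2, -0.1]
opening: 0.864
gripper_force: 0.0
```

Run:
```python
from h import *
c=camera_info("wrist");w=capture("wrist");cv2.imwrite("pics/w4.png",w[:,:,::-1]);np.savez("w4.npz",**c)
delta([.622,-.108,.283],77.4)
```

```text
t 13.55 pos [ 0.505  -0.3032  0.2827] rot [-1.800e+02  2.000e-02 -1.277e+01] d [ 0.071  -0.2162 -0.0003] rv [-1.000e-02  1.000e-02 -9.017e+01]
```

View pics/w4.png

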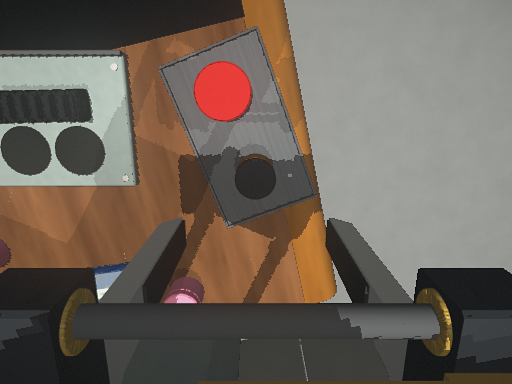

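Both jars stand in the tray, bolt lid at (223,91) and flux lid at (255,178). Next is the filter.

In the tool's units: -0.036 m / 0.4 = -0.09, 0.012 m / 0.4 = 0.03.

>>> tcp_steps:
  rows:
    - [1,0.03,-0.09,0,0,0,0]
    - [1,0.03,-0.09,0,0,0,0]
    - [1,0.03,-0.09,0,0,0,0]
    - [1,0.03,-0.09,0,0,0,0]
    - [1,0.03,-0.09,0,0,0,0]
    - [1,0.03,-0.09,0,0,0,0]

```text
time_s: 14.15
ee_pos: [0.6231, -0.1071, 0.2801]
tcp_rot: [-180.0, 0.3, -12.8]
force: [0.6, -0.5, 0.2]
opening: 1.0
gripper_force: 0.0
```

>>> tcp_steps:
  rows:
    - [1,0,0,0,0,0,-0.0683]
    - [1,0,0,0,0,0,-0.0683]
    - [1,0,0,0,0,0,-0.0683]
    - [1,0,0,0,0,0,-0.0683]
    - [1,0,0,0,0,0,-0.0683]
    - [1,0,0,0,0,0,-0.0683]
    - [1,0,0,0,0,0,-0.0683]
    - [1,0,0,0,0,0,-0.0683]
    - [1,0,0,0,0,0,-0.0683]
    - [1,0,0,0,0,0,-0.0683]
    - [1,0,0,0,0,0,-0.0683]
    - [1,0,0,0,0,0,0]

```text
time_s: 15.35
ee_pos: [0.6225, -0.1085, 0.2802]
tcp_rot: [-179.7, -0.0, 77.4]
force: [-0.2, 0.4, -0.8]
opening: 0.999
gripper_force: 0.0
```

Run:
```python
from h import *
delta([.622,-.109,.115],77.4)
```

```text
t 15.35 pos [ 0.6225 -0.1085  0.2802] rot [-1.7973e+02 -1.0000e-02  7.7420e+01] d [-0.0006  0.0004  0.1652] rv [-0.27 -0.01  0.02]
```

The lip is near the rear finger, so I pre-close to 0.52 before going down.

In the tool's units: 0.045 m / 0.4 = 0.1125, 0.02 m / 0.4 = 0.05.

>>> tcp_steps:
  rows:
    - [0.52,0,0,0,0,0,0]
    - [0.52,0,0,0,0,0,0]
    - [0.52,0,0,0.1,0,0,0]
    - [0.52,0,0,0.1125,0,0,0]
    - [0.52,0,0,0.0875,0,0,0]
    - [0.52,0,0,0.05,0,0,0]
    - [0.52,0,0,0.0325,0,0,0]
    - [0.52,0,0,0.025,0,0,0]
    - [0.52,0,0,0,0,0,0]
    - [0.52,0,0,0,0,0,0]

```text
time_s: 16.35
ee_pos: [0.6241, -0.1089, 0.1205]
tcp_rot: [179.9, 0.0, 77.4]
force: [0.7, -0.1, -0.3]
opening: 0.519
gripper_force: 0.0
```

>>> tcp_steps:
  rows:
    - [0.4,0,0,0,0,0,0]
    - [0.25,0,0,0,0,0,0]
    - [0.25,0,0,0,0,0,0]
    - [0.25,0,0,0,0,0,0]
    - [0.25,0,0,0,0,0,0]
    - [0.25,0,0,0,0,0,0]

```text
time_s: 16.95
ee_pos: [0.6236, -0.1088, 0.1205]
tcp_rot: [180.0, 0.0, 77.4]
force: [-1.8, 1.2, 5.6]
opening: 0.316
gripper_force: 15.0
```

Run:
```python
from h import *
delta([.5475,.163,.18],63.9)
```

```text
t 16.95 pos [ 0.6236 -0.1088  0.1205] rot [1.7995e+02 1.0000e-02 7.7440e+01] d [ 0.2487 -0.1333 -0.0597] rv [ 0.05  0.   13.54]
```

In the tool's units: -0.04 m / 0.4 = -0.1, 0.0355 m / 0.4 = 0.0888, 6.8 degrees / 120 = 0.0567.

>>> tcp_steps:
  rows:
    - [0.25,0,0,-0.05,0,0,0]
    - [0.25,0,0,-0.1,0,0,0]
    - [0.25,0.0888,-0.0475,0,0,0,0]
    - [0.25,0.0888,-0.0475,0,0,0,0]
    - [0.25,0.0888,-0.0475,0,0,0,0]
    - [0.25,0.0888,-0.0475,0,0,0,0]
    - [0.25,0.0888,-0.0475,0,0,0,0]
    - [0.25,0.0888,-0.0475,0,0,0,0]
    - [0.25,0.0888,-0.0475,0,0,0,0]
    - [0.25,0,0,0,0,0,0.0567]
    - [0.25,0,0,0,0,0,0.0567]
    - [0.25,0,0,0,0,0,0]

```text
time_s: 18.15
ee_pos: [0.5474, 0.1633, 0.1792]
tcp_rot: [-180.0, 0.0, 63.9]
force: [0.4, 0.1, -1.1]
opening: 0.313
gripper_force: 15.0
```

Run:
```python
from h import *
delta([.5475,.163,.18],63.9)
c=camera_info("wrist");w=capture("wrist");cv2.imwrite("pics/w5.png",w[:,:,::-1]);np.savez("w5.npz",**c)
```

```text
t 18.15 pos [0.5474 0.1633 0.1792] rot [-1.7999e+02  2.0000e-02  6.3910e+01] d [-0.0002  0.0002 -0.0008] rv [-0.01  0.02  0.01]
```

View pics/w5.png

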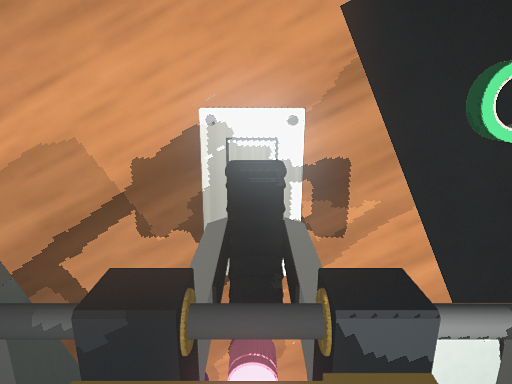

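The view shows the outline's far edge at (227–278, 139), the plate's far corners at (199,108) and (304,108), and the filter's far end at about y 163.

Run:
```python
from h import *
c=dict(np.load("w5.npz"))
for p,q,off in(((227,139),(278,139),.048),((199,108),(304,108),.07)):
    a,b=ray(c,[p,q],.008)[:,:2];e=b-a;L=np.linalg.norm(e);e/=L;n=np.array([e[1],-e[0]])
    print("L",L,"xdir",np.degrees(np.arctan2(e[1],e[0])),"ctr",(a+b)/2+n*off)
for z,y in((.0717,162),(.0977,162),(.0977,183)):
    print(z,ray(c,[[227,y],[285,y]],z)[:,:2].round(4).tolist())
u=np.array([np.cos(np.radians(63.9)),np.sin(np.radians(63.9))]);print("far end expected",np.array([.5474,.1633])+.044*u)
i=cv2.imread("pics/w5.png");cv2.imwrite("pics/c5.png",cv2.resize(i[95:245,190:320],None,fx=4,fy=4,interpolation=cv2.INTER_CUBIC))
```

```text
L 0.03873069508913563 xdir -26.133502372091108 ctr [0.54554191 0.16289448]
L 0.07785745976938083 xdir -26.13163831446218 ctr [0.5453218  0.16400529]
0.0717 [[0.5514, 0.2071], [0.5815, 0.1923]]
0.0977 [[0.5555, 0.2105], [0.5815, 0.1977]]
0.0977 [[0.5506, 0.2009], [0.5769, 0.1879]]
far end expected [0.56675732 0.20281321]
```

View pics/c5.png

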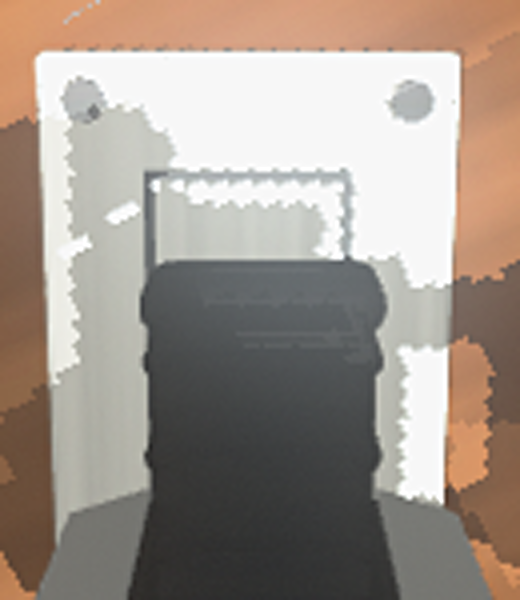

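In the tool's units: 0.02 m / 0.4 = 0.05, -0.002 m / 0.4 = -0.005.

>>> tcp_steps:
  rows:
    - [0.25,0,-0.005,0.05,0,0,0]
    - [0.25,0,0,0.05,0,0,0]
    - [0.25,0,0,0.03,0,0,0]
    - [0.25,0,0,0.015,0,0,0]
    - [0.25,0,0,0.01,0,0,0]
    - [0.25,0,0,0,0,0,0]
    - [0.25,0,0,0,0,0,0]

```text
time_s: 18.9
ee_pos: [0.5463, 0.1636, 0.1182]
tcp_rot: [179.9, -0.0, 63.8]
force: [-0.3, -0.0, -0.5]
opening: 0.315
gripper_force: 15.0
```

In the tool's units: 0.002 m / 0.4 = 0.005.

>>> tcp_steps:
  rows:
    - [0.25,0,0,0.005,0,0,0]
    - [0.25,0,0,0,0,0,0]
    - [0.25,0,0,0,0,0,0]

```text
time_s: 19.2
ee_pos: [0.5459, 0.1636, 0.1159]
tcp_rot: [180.0, -0.0, 63.8]
force: [0.7, 0.5, -0.4]
opening: 0.321
gripper_force: 15.0
```

Down another 1 mm, then release to 0.5 and rise.

In the tool's units: 0.001 m / 0.4 = 0.0025.

>>> tcp_steps:
  rows:
    - [0.25,0,0,0.0025,0,0,0]
    - [0.25,0,0,0,0,0,0]
    - [0.4,0,0,0,0,0,0]
    - [0.5,0,0,0,0,0,0]
    - [0.5,0,0,0,0,0,0]
    - [0.5,0,0,0,0,0,0]

```text
time_s: 19.8
ee_pos: [0.5458, 0.1636, 0.1144]
tcp_rot: [-180.0, 0.0, 63.8]
force: [-0.1, -0.2, -0.3]
opening: 0.499
gripper_force: 0.0
```

>>> tcp_steps:
  rows:
    - [0.5,0,0,-0.025,0,0,0]
    - [0.5,0,0,-0.075,0,0,0]
    - [0.5,0,0,-0.1125,0,0,0]
    - [0.5,0,0,-0.1125,0,0,0]
    - [1,0,0,-0.0875,0,0,0]
    - [1,0,0,0,0,0,0]
    - [1,0,0,0,0,0,0]

```text
time_s: 20.5
ee_pos: [0.5459, 0.1637, 0.2809]
tcp_rot: [179.9, -0.1, 63.8]
force: [-1.4, -0.3, -0.3]
opening: 0.719
gripper_force: 0.0
```

Run:
```python
from h import *
i=capture("top");top=cv2.resize(i[140:280,130:370,::-1],None,fx=2,fy=2,interpolation=cv2.INTER_CUBIC)
c=camera_info("wrist");w=capture("wrist")[:,:,::-1];np.savez("w6.npz",**c);cv2.imwrite("pics/w6.png",w)
crop=cv2.resize(w[60:260,150:340],None,fx=1.4,fy=1.4,interpolation=cv2.INTER_CUBIC)
cv2.imwrite("pics/v6.png",np.hstack([top,crop]))
delta([.5056,-.3036,.283],-12.8)
```

```text
t 20.6 pos [0.545  0.1635 0.2785] rot [-1.7989e+02  9.0000e-02  6.3840e+01] d [-0.4366  0.1706 -0.0041] rv [-3.000e-02  1.500e-01  7.664e+01]
```

View pics/v6.png

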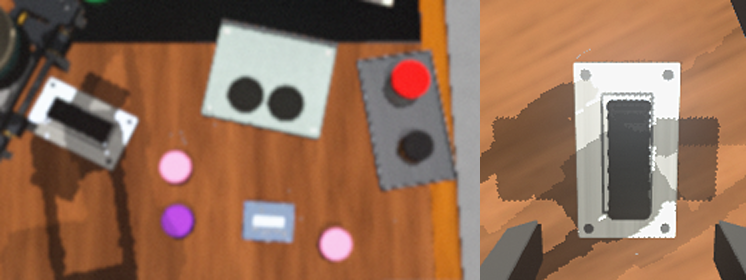

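The filter lies inside the outline in the right-hand crop at (628,158), and both jars are in the tray. The flux_jar goes back first.

The rows are not in the units I measure in: shifts go in shares of 0.4 m and turns go in shares of 120 degrees. I convert before sending: -0.0437 m / 0.4 = -0.1093, 0.0171 m / 0.4 = 0.0428.

>>> tcp_steps:
  rows:
    - [1,-0.1093,0.0428,0,0,0,0]
    - [1,-0.1093,0.0428,0,0,0,0]
    - [1,-0.1093,0.0428,0,0,0,0]
    - [1,-0.1093,0.0428,0,0,0,0]
    - [1,-0.1093,0.0428,0,0,0,0]
    - [1,-0.1093,0.0428,0,0,0,0]
    - [1,-0.1093,0.0428,0,0,0,0]
    - [1,-0.1093,0.0428,0,0,0,0]
    - [1,-0.1093,0.0428,0,0,0,0]
    - [1,-0.1093,0.0428,0,0,0,0]
    - [1,0,0,0,0,0,0]

```text
time_s: 21.7
ee_pos: [0.5055, -0.3094, 0.2772]
tcp_rot: [-179.9, 0.1, 63.5]
force: [-0.2, 1.1, 0.3]
opening: 0.998
gripper_force: 0.0
```

>>> tcp_steps:
  rows:
    - [1,0,0,0,0,0,0.0708]
    - [1,0,0,0,0,0,0.0708]
    - [1,0,0,0,0,0,0.0708]
    - [1,0,0,0,0,0,0.0708]
    - [1,0,0,0,0,0,0.0708]
    - [1,0,0,0,0,0,0.0708]
    - [1,0,0,0,0,0,0.0708]
    - [1,0,0,0,0,0,0.0708]
    - [0.75,0,0,0,0,0,0.0708]
    - [0.75,0,0,0,0,0,0]
    - [0.75,0,0,0,0,0,0]

```text
time_s: 22.8
ee_pos: [0.5064, -0.3031, 0.2785]
tcp_rot: [-179.9, 0.1, -12.5]
force: [0.5, 0.1, 0.2]
opening: 0.78
gripper_force: 0.0
```

Run:
```python
from h import *
delta([.5056,-.3036,.1085],-12.8)
```

```text
t 22.8 pos [ 0.5064 -0.3031  0.2785] rot [-1.7993e+02  1.3000e-01 -1.2460e+01] d [-0.0003  0.0008  0.17  ] rv [-0.07  0.13  0.34]
```

In the tool's units: 0.045 m / 0.4 = 0.1125, 0.04 m / 0.4 = 0.1, 0.3 degrees / 120 = 0.0025.

>>> tcp_steps:
  rows:
    - [0.75,0,0.002,0.1,0,0,0.0025]
    - [0.75,0,0,0.1125,0,0,0]
    - [0.75,0,0,0.1,0,0,0]
    - [0.75,0,0,0.05,0,0,0]
    - [0.75,0,0,0.0375,0,0,0]
    - [0.75,0,0,0.025,0,0,0]
    - [0.75,0,0,0,0,0,0]
    - [0.75,0,0,0,0,0,0]

```text
time_s: 23.6
ee_pos: [0.5068, -0.3049, 0.11]
tcp_rot: [180.0, -0.0, -12.9]
force: [0.0, -0.1, 0.1]
opening: 0.75
gripper_force: 0.0
```

>>> tcp_steps:
  rows:
    - [0.5,0,0,0,0,0,0]
    - [0.35,0,0,0,0,0,0]
    - [0.35,0,0,0,0,0,0]
    - [0.35,0,0,0,0,0,0]
    - [0.35,0,0,0,0,0,0]
    - [0.35,0,0,0,0,0,0]

```text
time_s: 24.2
ee_pos: [0.5066, -0.3049, 0.1101]
tcp_rot: [180.0, -0.0, -13.0]
force: [0.1, 0.7, 3.4]
opening: 0.443
gripper_force: 15.0
```

Run:
```python
from h import *
delta([.5714,-.1257,.18],-12.8)
```

```text
t 24.2 pos [ 0.5066 -0.3049  0.1101] rot [ 1.7998e+02 -3.0000e-02 -1.2970e+01] d [ 0.023  -0.1891 -0.0699] rv [ 0.02 -0.03 -0.17]
```

In the tool's units: -0.0378 m / 0.4 = -0.0945, -0.03 m / 0.4 = -0.075.

>>> tcp_steps:
  rows:
    - [0.35,0,0,-0.05,0,0,0]
    - [0.35,0,0,-0.075,0,0,0]
    - [0.35,0,0,-0.05,0,0,0]
    - [0.35,0.0123,-0.0945,0,0,0,0]
    - [0.35,0.0123,-0.0945,0,0,0,0]
    - [0.35,0.0123,-0.0945,0,0,0,0]
    - [0.35,0.012,-0.0945,0,0,0,0]
    - [0.35,0.012,-0.0945,0,0,0,0]
    - [0.35,0,0,0.075,0,0,0]
    - [0.35,0,0,0.05,0,0,0]
    - [0.35,0,0,0,0,0,0]
    - [0.35,0,0,0,0,0,0]

```text
time_s: 25.4
ee_pos: [0.5725, -0.1261, 0.1295]
tcp_rot: [180.0, 0.1, -13.0]
force: [0.2, 0.2, -0.8]
opening: 0.444
gripper_force: 15.0
```

Run:
```python
from h import *
delta([.5727,-.126,.1181],-12.8)
```

```text
t 25.4 pos [ 0.5725 -0.1261  0.1295] rot [ 1.800e+02  5.000e-02 -1.297e+01] d [ 0.0002 -0.0002  0.0114] rv [ 0.    0.05 -0.17]
```

In the tool's units: 0.006 m / 0.4 = 0.015, 0.004 m / 0.4 = 0.01.

>>> tcp_steps:
  rows:
    - [0.35,0,0,0.015,0,0,0]
    - [0.35,0,0,0.01,0,0,0]
    - [0.35,0,0,0.0025,0,0,0]
    - [0.35,0,0,0.0025,0,0,0]
    - [0.35,0,0,0,0,0,0]
    - [0.35,0,0,0,0,0,0]
    - [0.5,0,0,0,0,0,0]
    - [0.62,0,0,0,0,0,0]
    - [0.62,0,0,0,0,0,0]
    - [0.62,0,0,0,0,0,0]

```text
time_s: 26.4
ee_pos: [0.5725, -0.1261, 0.1174]
tcp_rot: [180.0, 0.0, -13.0]
force: [0.5, -0.4, 0.1]
opening: 0.619
gripper_force: 0.0
```

>>> tcp_steps:
  rows:
    - [0.62,0,0,-0.025,0,0,0]
    - [0.62,0,0,-0.075,0,0,0]
    - [0.62,0,0,-0.1125,0,0,0]
    - [0.62,0,0,-0.1125,0,0,0]
    - [0.8,0,0,-0.1,0,0,0]
    - [0.8,0,0,0,0,0,0]
    - [0.8,0,0,0,0,0,0]

```text
time_s: 27.1
ee_pos: [0.5728, -0.1261, 0.2892]
tcp_rot: [180.0, -0.2, -13.0]
force: [0.0, -0.6, -1.4]
opening: 0.796
gripper_force: 0.0
```

Run:
```python
from h import *
delta([.5923,-.2920,.283],77.4)
```

```text
t 27.1 pos [ 0.5728 -0.1261  0.2892] rot [ 1.7998e+02 -1.6000e-01 -1.2960e+01] d [0.0562 0.1573 0.0064] rv [  0.15  -0.11 -90.36]
```

In the tool's units: 0.0393 m / 0.4 = 0.0983, 0.014 m / 0.4 = 0.035.

>>> tcp_steps:
  rows:
    - [0.8,0.035,0.0983,0,0,0,0]
    - [0.8,0.035,0.0983,0,0,0,0]
    - [0.8,0.035,0.0983,0,0,0,0]
    - [0.8,0.035,0.0983,0,0,0,0]
    - [0.8,0,0,0,0,0,0]

```text
time_s: 27.6
ee_pos: [0.5914, -0.2967, 0.2845]
tcp_rot: [179.9, 0.2, -13.2]
force: [0.3, 1.2, 0.2]
opening: 0.8
gripper_force: 0.0
```

>>> tcp_steps:
  rows:
    - [0.8,0,0,0,0,0,-0.0683]
    - [0.8,0,0,0,0,0,-0.0683]
    - [0.8,0,0,0,0,0,-0.0683]
    - [0.8,0,0,0,0,0,-0.0683]
    - [0.8,0,0,0,0,0,-0.0683]
    - [0.8,0,0,0,0,0,-0.0683]
    - [0.8,0,0,0,0,0,-0.0683]
    - [0.8,0,0,0,0,0,-0.0683]
    - [0.8,0,0,0,0,0,-0.0683]
    - [0.8,0,0,0,0,0,-0.0683]
    - [0.8,0,0,0,0,0,-0.0683]
    - [0.8,0,0,0,0,0,0]

```text
time_s: 28.8
ee_pos: [0.5912, -0.2904, 0.2859]
tcp_rot: [-179.8, -0.1, 77.3]
force: [-0.1, -0.4, 0.8]
opening: 0.799
gripper_force: 0.0
```

Run:
```python
from h import *
delta([.5923,-.2920,.135],77.4)
```

```text
t 28.8 pos [ 0.5912 -0.2904  0.2859] rot [-1.798e+02 -9.000e-02  7.726e+01] d [-0.0015  0.0019  0.1509] rv [-0.2  -0.09 -0.14]
```

In the tool's units: 0.045 m / 0.4 = 0.1125, 0.04 m / 0.4 = 0.1.

>>> tcp_steps:
  rows:
    - [0.8,-0.0025,0.0025,0.1,0,0,0]
    - [0.8,0,0,0.1125,0,0,0]
    - [0.8,0,0,0.0875,0,0,0]
    - [0.8,0,0,0.05,0,0,0]
    - [0.8,0,0,0.025,0,0,0]
    - [0.8,0,0,0,0,0,0]
    - [0.8,0,0,0,0,0,0]

```text
time_s: 29.5
ee_pos: [0.5931, -0.2931, 0.1384]
tcp_rot: [179.9, 0.0, 77.2]
force: [0.4, 0.6, 0.9]
opening: 0.799
gripper_force: 0.0
```

>>> tcp_steps:
  rows:
    - [0.6,0,0,0,0,0,0]
    - [0.4,0,0,0,0,0,0]
    - [0.4,0,0,0,0,0,0]
    - [0.4,0,0,0,0,0,0]
    - [0.4,0,0,0,0,0,0]
    - [0.4,0,0,0,0,0,0]

```text
time_s: 30.1
ee_pos: [0.5929, -0.2932, 0.1386]
tcp_rot: [179.9, 0.0, 77.2]
force: [-0.6, 1.3, 5.1]
opening: 0.549
gripper_force: 15.0
```

Run:
```python
from h import *
delta([.5825,-.067,.143],77.4)
```

```text
t 30.1 pos [ 0.5929 -0.2932  0.1386] rot [1.7993e+02 3.0000e-02 7.7230e+01] d [ 0.2183 -0.0601 -0.0046] rv [ 0.07  0.03 -0.17]
```

In the tool's units: 0.0362 m / 0.4 = 0.0905, -0.01 m / 0.4 = -0.025.

>>> tcp_steps:
  rows:
    - [0.4,0,0,-0.05,0,0,0]
    - [0.4,0,0,-0.0875,0,0,0]
    - [0.4,0,0,-0.0875,0,0,0]
    - [0.4,0.0905,-0.025,0,0,0,0]
    - [0.4,0.0905,-0.025,0,0,0,0]
    - [0.4,0.0905,-0.025,0,0,0,0]
    - [0.4,0.0905,-0.025,0,0,0,0]
    - [0.4,0.0905,-0.025,0,0,0,0]
    - [0.4,0.0905,-0.025,0,0,0,0]
    - [0.4,0,0,0,0,0,0]
    - [0.4,0,0,0,0,0,0]

```text
time_s: 31.2
ee_pos: [0.5819, -0.0673, 0.2273]
tcp_rot: [-180.0, 0.0, 77.4]
force: [-0.3, -0.7, -0.7]
opening: 0.552
gripper_force: 15.0
```

Run:
```python
from h import *
delta([.5823,-.068,.1466],77.4)
```

```text
t 31.2 pos [ 0.5819 -0.0673  0.2273] rot [-1.7998e+02  4.0000e-02  7.7350e+01] d [-0.0006  0.0005  0.0807] rv [-0.02  0.04 -0.05]
```

In the tool's units: 0.03 m / 0.4 = 0.075, 0.01 m / 0.4 = 0.025.

>>> tcp_steps:
  rows:
    - [0.4,-0.0013,0.0013,0.075,0,0,0]
    - [0.4,0,0,0.075,0,0,0]
    - [0.4,0,0,0.025,0,0,0]
    - [0.4,0,0,0.0125,0,0,0]
    - [0.4,0,0,0,0,0,0]
    - [0.4,0,0,0,0,0,0]

```text
time_s: 31.8
ee_pos: [0.5833, -0.0691, 0.1537]
tcp_rot: [179.9, 0.0, 77.2]
force: [-0.6, -0.3, -0.1]
opening: 0.551
gripper_force: 15.0
```

In the tool's units: 0.004 m / 0.4 = 0.01, 0.002 m / 0.4 = 0.005.

>>> tcp_steps:
  rows:
    - [0.4,0.0025,0,0.01,0,0,0]
    - [0.4,0,0,0.005,0,0,0]
    - [0.4,0,0,0.0025,0,0,0]
    - [0.4,0,0,0.0025,0,0,0]
    - [0.4,0,0,0,0,0,0]
    - [0.6,0,0,0,0,0,0]
    - [0.75,0,0,0,0,0,0]
    - [0.75,0,0,0,0,0,0]
    - [0.75,0,0,0,0,0,0]

```text
time_s: 32.7
ee_pos: [0.5826, -0.0675, 0.1443]
tcp_rot: [-180.0, 0.0, 77.2]
force: [-0.2, -0.5, -0.5]
opening: 0.751
gripper_force: 0.0
```

>>> tcp_steps:
  rows:
    - [0.75,0,0,-0.025,0,0,0]
    - [0.75,0,0,-0.075,0,0,0]
    - [0.75,0,0,-0.1,0,0,0]
    - [0.75,0,0,-0.1,0,0,0]
    - [0.75,0,0,-0.075,0,0,0]
    - [0.75,0,0,0,0,0,0]
    - [0.75,0,0,0,0,0,0]
    - [0.75,0,0,0,0,0,0]

```text
time_s: 33.5
ee_pos: [0.5819, -0.0674, 0.2932]
tcp_rot: [-179.8, 0.0, 77.2]
force: [-0.5, -0.4, -0.4]
opening: 0.749
gripper_force: 0.0
```

Run:
```python
from h import *
delta([.5901,-.0902,.3023],77.4)
c=camera_info("wrist");w=capture("wrist")[:,:,::-1];np.savez("w7.npz",**c);cv2.imwrite("pics/w7.png",w)
i=capture("top")[:,:,::-1]
cv2.imwrite("pics/v7.png",np.hstack([cv2.resize(w[60:260,170:370],(480,480),interpolation=cv2.INTER_CUBIC),cv2.resize(i[160:250,135:220],(320,480))]))
for n,X in(("bolt",[.583,-.067,.071]),("flux",[.5714,-.1245,.053])):print(n,proj(c,X))
```

```text
t 33.5 pos [ 0.5819 -0.0674  0.2932] rot [-179.83    0.     77.23] d [-0.0205  0.013  -0.0091] rv [-0.17  0.   -0.17]
bolt [[256.03099755 181.64825054]]
flux [[257.37764291 232.03852448]]
```

View pics/v7.png

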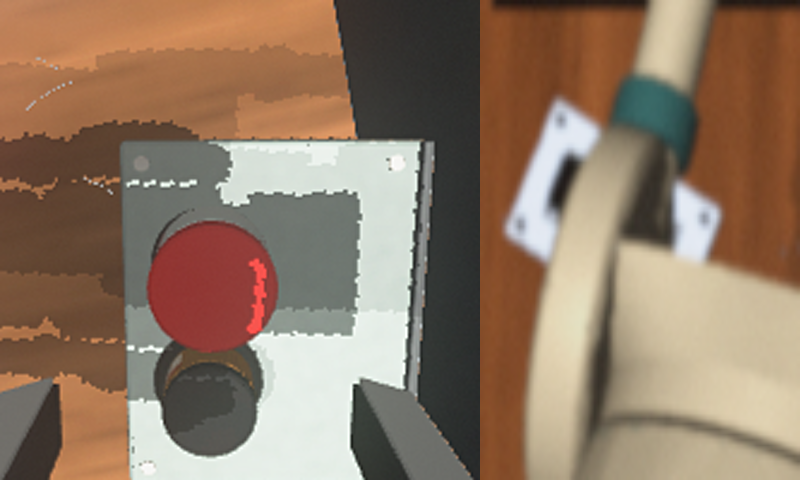

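Bolt_pot (258.7,179.6) and flux_jar (257.1,230.4) stand on their seats, within about 4 mm of the start, and the filter was placed well. I hand in.

```bash
python3 -c "
from plant import ctrl
print(ctrl.hand_in())"
```

```text
the job is handed in; nothing more can be done
None
```

I handed the job in at about 34 s: the filter lies inside the plate outline and both jars are back on their seats, by the camera within about 4 mm of where they stood; the hand-in call returned no verdict.

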